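# Isolate the bench power point and point it out

## Robot

A 6-joint arm with a two-finger parallel gripper is mounted at the origin on the work surface. World frame = base frame: x ahead of the robot, y to its left, z up, the work surface at z = 0. Lengths are in m, angles in rad, forces in N, time in s.
With the tool pointing down it reaches from about 0.25 to 0.8 m from the base axis. Payload 3.9 kg.
Tool frame: the origin (TCP) lies at the very end of the fingers, on their centre line; the grasp point (between the pads) lies 19 mm behind it; x points along the fingers, z is the direction in which the jaws open and shut, and the axes are right-handed (so a half turn about x gives the same grasp; the last joint's range is limited). The gripper opens to 85 mm and grips with 20 to 120 N. Pads are 22 mm wide; open, the fingers measure 114 mm over their backs; the gripper's body (76 mm by 85 mm) begins 54 mm behind the grasp point. The pads swing forward as they close: fully open they stand 13 mm farther back than shut.
Start: joints at [1.311, 0.26, -0.138, 1.173, 0, 1.571], TCP at [0.135, 0.507, 0.231] pointing down, gripper open.
Joint ranges: [-2.78, 2.78], [-0.83, 1.72], [-1.28, 1.37], [-1.9, 2.12], [-1.57, 1.48], [-3.14, 3.14]. Speed limits (rad/s): [2.57, 2.57, 3.14, 3.14, 3.14, 3.14].

## Interface

Orientations are given as a unit quaternion [w, x, y, z].
In Python, from rig import * gives the robot as it stands.
- The arm moves only by the shell command python3 -m inch 'ROWS' [FORCE]. ROWS is a JSON object of lists of equal length, an entry for each row: "translation": the shift along the tool's x, y, z in m, a list of three; "rot": the turn, a rotation vector about the tool's x, y, z in rad, a list of three; "gripper": the opening, from 0 (shut) to 1 (fully open). A call has 1 to 5 rows; each row shifts and turns the commanded pose from where the row before left it, along the tool's axes as they then stand; what a row does not reach is not made up. A row lasts 1/8 s, in which the tool goes at most 62.5 mm and 10.7 degrees, less where a joint would pass 70% of its speed; a pose out of reach is approached as far as the arm can. A call is refused whole if a number of a shift passes 0.0625 or a number of a turn 0.188, either way. A call with a gripper value outside its range is refused whole. The fingers move at their own pace and stop on an object; FORCE is the grip in N (left out, the last holds). Time passes only in rows, so rows that do not move let the fingers close. It gives the time, the measured TCP pose, the force and the opening at its end, in the units of the state.
- get_state(): the state, without advancing time (a new reading comes with each control period).
- read_camera(name): name is "side" or "top" or "wrist"; returns a dict with "pixels" (480x640x3 uint8, red, green, blue), "fov_y" (degrees; the focal length in pixels is half the picture's height over the tangent of half this angle, whatever the lens; pixels are square), "cx", "cy" (the principal point, pixels), "pose" (4x4, takes a point from camera to world coordinates). Camera axes: x right, y down, z forward; pixel columns grow to the right and rows downward; lengths in m; the calibration is good to about 2 mm. The wrist camera is an equidistant fisheye: a pixel r from the principal point sees the ray r / f radians off the axis. A picture is of the moment at which its call begins. There is no depth.
- hand_in(): hands the job in, once; it reports no verdict.
The state is a dict: "time": time; "joints": joint angles; "qvel": joint speeds; "tau": joint torques, N m; "position": TCP position; "tcp_rot": TCP orientation; "contact_force": force on the tool from outside, world axes, zero at the start; "wrist_torque": the same for the moment, N m; "opening": finger opening in m.
Only numpy, scipy, OpenCV 4.12 (cv2) and the standard library are available. Lean on these libraries where they do the work, as an engineer would, in place of code of your own. Each camera call takes 0.05 s, during which the arm holds its last target.

## Task

Your mate is about to replace the power point that shares a base plate with the toggle switch. Flick that toggle fully over to off with the fingertips, away from its red mark, then show your mate which power point is now dead by pointing at it: hold the fingertips a few centimetres above the middle of its face and keep them there for three seconds. Do not touch either power point, and leave the rake, pot and bottle where they are.

Things in the scene. Friction and masses are not known exactly. Their poses are not given: they have to be found in the camera images.
- toggle (a joint): Toggle switch: bat handle with orange sleeve on an aluminium plate, the sloping face of a grey enclosure. 0 rad = ON (leaning to the low front edge, where a red bar is), 0.6 = OFF (towards the high back edge, green bar). Turns about the y axis of switch_box. Stiff: about 2 N across the tip moves it, it stays wherever it is left, so push it over to the stop. It is on at the start.
- toggle_tip (a point): Point on the handle's axis 34 mm from its pivot, in the thick end of the sleeve (13 mm diameter; the handle ends 6 mm further). At on the handle leans 32 degrees from the vertical towards the low front edge (-x of switch_box), at off 2 degrees the other way.
- toggle_pivot (a point): Fixed pivot of the toggle handle, 4 mm above the surface of the switch plate, at its middle. The nut around the handle's foot is 22 mm across and 3 mm high.
- switch_box: Grey enclosure with the toggle, fixed: 96 mm wide (y), 120 mm deep (x); its 116 x 76 mm face slopes 15 degrees, low edge (about 54 mm above the bench) at -x, roughly towards the robot, high edge (about 84 mm) at +x. Origin: centre of its underside, 6 mm above the bench; x level from low to high edge, z up. Stands left or right of the power point, 24 mm from it.
- outlet: The power point to be replaced, fixed beside the switch on the same 240 x 150 mm steel base plate, joined to it by a short grey conduit: enclosure of the same size, slope and facing, white plastic face plate (116 x 76 mm) with three dark slots, no switch of its own. Origin: centre of its underside, 6 mm above the bench; x from low to high edge, z up.
- outlet_face (a point): Middle of that power point's white face, on its surface between the three slots, about 71 mm above the bench; axes as outlet (z vertical). The face slopes 15 degrees: its back edge is 15 mm higher than its middle.
- other_outlet: A second, identical power point, always live, alone on its own small base plate off to one side (left or right), no switch beside it. Fixed. Not the one to point at. Origin: on the bench under its middle; about 85 mm high. (A big red tool box, shut, 390 x 200 x 200 mm, also stands fixed at the far left of the bench.)
- pot_mid (a point): Glazed blue flower pot, loose, 112 mm high, 132 mm across its rim; the point is on its axis at half height.
- bottle_mid (a point): Green glass bottle, loose and upright, 210 mm high, 68 mm in diameter, behind the base plate (on the side of its high edges); the point is on its axis at half height.
- rake_mid (a point): Aluminium hand rake, loose, lying tines down across the front of the base plate, 270 mm long, head 90 mm wide and 47 mm high, handle 26 mm thick; the point is on its handle's axis 13 mm above the bench, near the middle of its length.
There are look-alikes about, which are no part of the job. Several things look just like the part that bears bottle_mid: the one meant starts farthest to the robot's right.

How it is judged:
On the way, in this order (a step that is already met when the one before it is completed fails the run):
1. the toggle is flicked fully over to off (value of joint toggle above 0.48 rad), for 0.2 s.
2. the fingertips point at the power point beside the switch, just above it, for two seconds, with the toggle off (horizontal distance between the grasp point and outlet_face below 0.035 m and z of the grasp point in the frame of outlet_face between 0.015 and 0.085 m and value of joint toggle above 0.48 rad), for 2 s.
At the end, for the whole second after the job is handed in: The toggle is off (past 0.48 of 0.6 rad) and the pot, bottle and rake are within 15 mm of where they stood. On the way, after the toggle went off, the grasp point between the fingers stayed for 2 s within 35 mm sideways of the middle of the power point's face and 15 to 85 mm above it (value of joint toggle above 0.48 rad and distance of each of pot_mid, bottle_mid, rake_mid from where it was at the start of the episode below 0.015 m and height (world z) of pot_mid below 0.066 m and height (world z) of bottle_mid below 0.115 m and height (world z) of rake_mid below 0.023 m); the robot touches nothing.
It fails at once if a power point is touched (contact force between any of the fingers, the arm and outlet above 0.5 N or contact force between any of the fingers, the arm and other_outlet above 0.5 N).
It fails at once if the pot, bottle or rake is shifted, lifted or tipped (not ((distance of pot_mid from where it was at the start of the episode below 0.015 m and height (world z) of pot_mid below 0.066 m) and (distance of bottle_mid from where it was at the start of the episode below 0.015 m and height (world z) of bottle_mid below 0.115 m) and (distance of rake_mid from where it was at the start of the episode below 0.015 m and height (world z) of rake_mid below 0.023 m))).
It also fails if it takes over 45 s, if anything falls off the work surface, if the arm or the gripper's body presses on something with over 40 N, if the wrist force passes 120 N, or if a joint passes its speed limit or range.

## Working session

There is one attempt and no reset: what is moved stays moved. The work goes in short steps, Python scripts to look and compute and a shell command to move; the robot and the scene stay as the last step left them, time stands still between calls to the robot, and variables do not carry over. Pictures are saved under pics/ and viewed, and the job is handed in when it is done.

```bash
mkdir -p pics; python3 - <<'E'
from rig import *
import cv2
s=get_state();print(s)
for n in("side","top","wrist"):
    c=read_camera(n);cv2.imwrite(f"pics/{n}0.png",c["pixels"][:,:,::-1]);print(n,c["fov_y"],c["cx"],c["cy"],c["pose"])
E
```

```text
{'time': 0.0, 'joints': array([ 1.31101312e+00,  2.60676345e-01, -1.39384560e-01,  1.17271486e+00,
        1.46100136e-05,  1.57081010e+00]), 'qvel': array([-0.00041678,  0.00086739,  0.00181711, -0.00032904,  0.00126386,
       -0.00060949]), 'tau': array([ 2.89772815e-04, -4.05681682e+01,  2.53919828e+01,  1.86893233e-02,
        1.42906169e-04,  4.56467589e-06]), 'position': array([0.13467418, 0.50671326, 0.23046308]), 'tcp_rot': array([ 0.55999606, -0.43144307,  0.56111193,  0.43059806]), 'contact_force': array([0.42332652, 0.52093338, 0.03044934]), 'wrist_torque': array([ 0.0606754 , -0.01832927, -0.00214614]), 'opening': 0.08523788217993625}
side 49.77996008942438 313.05074076229124 236.3857525743665 [[ 0.78636945 -0.31705964  0.53018512 -0.05342911]
 [-0.61771827 -0.41312085  0.6691452  -0.82269745]
 [ 0.00687159 -0.85370039 -0.52071915  0.73560949]
 [ 0.          0.          0.          1.        ]]
top 44.75326070278761 317.4870343151451 241.15158126105692 [[ 0.02750861 -0.99163033  0.12614505  0.40269905]
 [-0.99956895 -0.02599248  0.01364954 -0.01324538]
 [-0.01025647 -0.12646615 -0.9919179   1.52670795]
 [ 0.          0.          0.          1.        ]]
wrist 65.70646984690485 326.09006671082074 238.64298994172506 [[ 2.56114519e-01  9.25077792e-01  2.80421881e-01  6.29870646e-02]
 [ 9.66645992e-01 -2.44819412e-01 -7.52261997e-02  5.25926808e-01]
 [-9.37366692e-04  2.90335209e-01 -9.56924546e-01  3.73860374e-01]
 [ 0.00000000e+00  0.00000000e+00  0.00000000e+00  1.00000000e+00]]
```

View pics/top0.png

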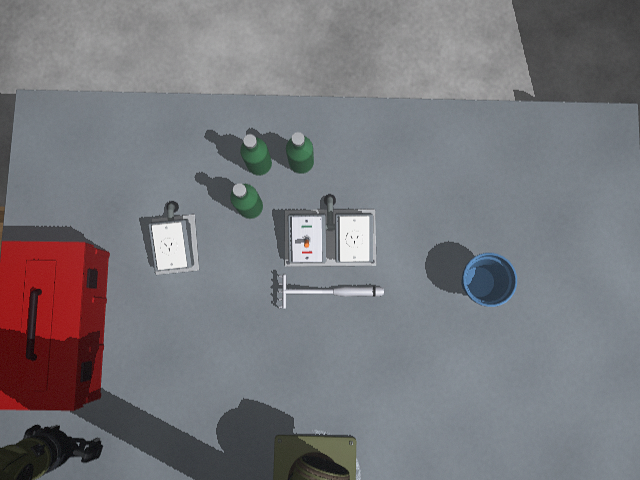

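View pics/side0.png

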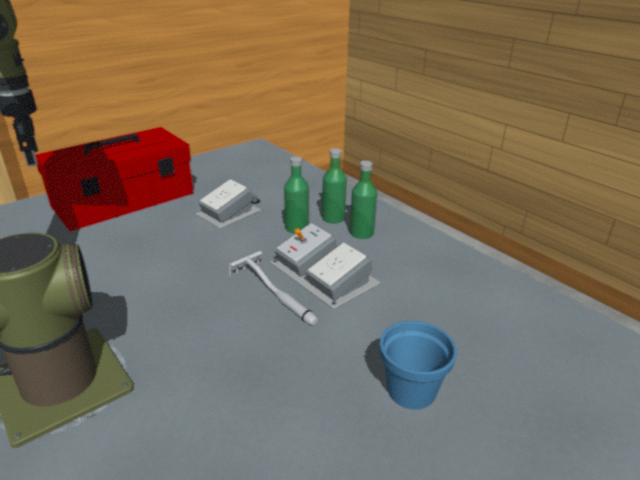

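The top view shows the toggle at (306,241), its power point to the right at (353,238), and the lone outlet at (171,245). The rake is at (330,291) and the pot at (489,279). The bottles are at (256,155), (300,152) and (246,200). The one at (300,152) is farthest right, so that is bottle_mid, but I'll avoid all three. Next I'll enlarge to confirm.

```bash
python3 - <<'E'
import cv2,numpy as np
a=cv2.imread("pics/top0.png")[195:275,275:385];b=cv2.imread("pics/side0.png")[215:310,260:385]
cv2.imwrite("pics/topc.png",cv2.resize(a,None,fx=7,fy=7,interpolation=cv2.INTER_CUBIC))
cv2.imwrite("pics/sidec.png",cv2.resize(b,None,fx=6,fy=6,interpolation=cv2.INTER_CUBIC))
E
```

```text
(no output)
```

View pics/topc.png

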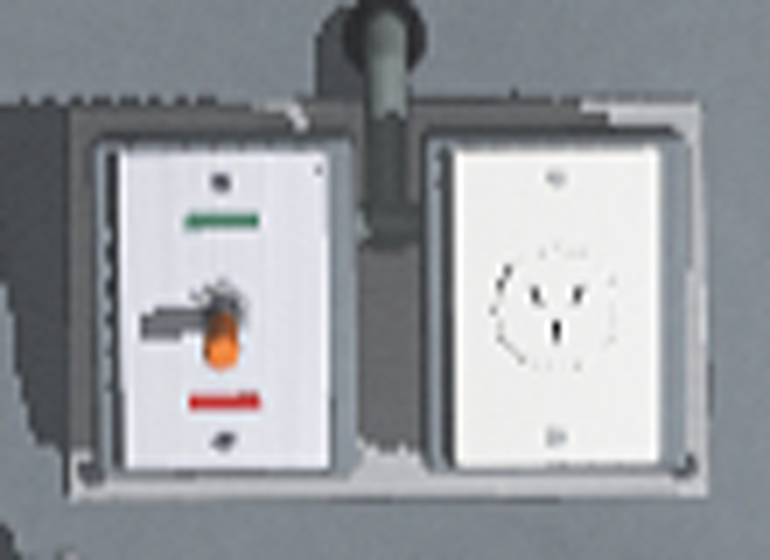

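View pics/sidec.png

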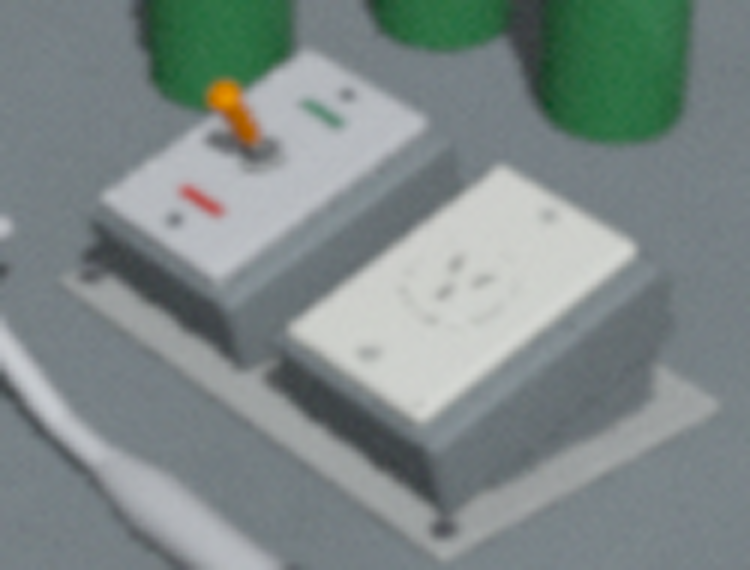

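The crops confirm it. The left box has the orange toggle, leaning towards the red bar at the front. The right box has the white face with three slots, on the same plate and joined by the conduit. Now to measure.

```bash
cat > h.py <<'E'
from rig import *
import numpy as np
def ray(c,u,v):
    f=240/np.tan(np.radians(c["fov_y"])/2)
    d=np.array([(u-c["cx"])/f,(v-c["cy"])/f,1]);P=np.array(c["pose"])
    d=P[:3,:3]@d;return P[:3,3],d/np.linalg.norm(d)
def atz(c,u,v,z):
    o,d=ray(c,u,v);return o+d*(z-o[2])/d[2]
def tri(r):
    A=sum(np.eye(3)-np.outer(d,d) for o,d in r);b=sum((np.eye(3)-np.outer(d,d))@o for o,d in r)
    p=np.linalg.solve(A,b);return p,[np.linalg.norm(np.cross(p-o,d)) for o,d in r]
E
python3 - <<'E'
from h import *
np.set_printoptions(precision=4,suppress=True)
t=read_camera("top");s=read_camera("side")
T=lambda x,y:((x+.5)/7-.5+275,(y+.5)/7-.5+195)
S=lambda x,y:((x+.5)/6-.5+260,(y+.5)/6-.5+215)
for n,p,z in [("sTL",(120,150),.086),("sTR",(328,150),.086),("sBL",(120,467),.056),("sBR",(328,467),.056),("oTL",(453,150),.086),("oTR",(661,150),.086),("oBL",(455,467),.056),("oBR",(660,467),.056),("oc",(556,307),.071),("bTL",(75,105),.006),("bTR",(705,100),.006),("bBL",(70,497),.006),("bBR",(708,495),.006)]:
    print(n,atz(t,*T(*p),z))
for n,a,b in [("tip",(221,348),(225,98)),("oc",(556,307),(463,280)),("sTL",(120,150),(305,50)),("sTR",(328,150),(427,122)),("sBL",(120,467),(100,200)),("sBR",(328,467),(215,282)),("oTL",(453,150),(503,167)),("oTR",(661,150),(636,247)),("oBL",(455,467),(288,328)),("oBR",(660,467),(425,422))]:
    print(n,*tri([ray(t,*T(*a)),ray(s,*S(*b))]))
for n,u,v,z in [("rakehead top",280,275,.02),("rakehead bot",282,307,.02),("rakehandle",345,291,.013),("bottle caps",300,139,.21),("b2",250,141,.21),("b3",239,189,.21),("toolbox corner",108,248,.2)]: print(n,atz(t,u,v,z))
E
```

```text
sTL [0.6478 0.0729 0.086 ]
sTR [ 0.6497 -0.0015  0.086 ]
sBL [0.5366 0.0709 0.056 ]
sBR [ 0.5386 -0.0044  0.056 ]
oTL [ 0.6508 -0.0462  0.086 ]
oTR [ 0.6527 -0.1206  0.086 ]
oBL [ 0.5398 -0.0503  0.056 ]
oBR [ 0.5418 -0.1243  0.056 ]
oc [ 0.5971 -0.0849  0.071 ]
bTL [0.6782 0.0953 0.006 ]
bTR [ 0.6862 -0.1428  0.006 ]
bBL [0.5294 0.092  0.006 ]
bBR [ 0.5365 -0.1462  0.006 ]
tip [0.5757 0.0338 0.1027] [np.float64(0.0005096550369672963), np.float64(0.0005096550369674156)]
oc [ 0.5985 -0.0858  0.07  ] [np.float64(0.0014460233833936483), np.float64(0.001446023383393627)]
sTL [0.6482 0.0734 0.0815] [np.float64(0.0003918119336535601), np.float64(0.0003918119336535798)]
sTR [ 0.6511 -0.0019  0.0808] [np.float64(0.0007078919053085925), np.float64(0.0007078919053086318)]
sBL [0.5381 0.0706 0.0504] [np.float64(0.001128650088331361), np.float64(0.0011286500883313445)]
sBR [ 0.5403 -0.0051  0.0497] [np.float64(0.0013191128487262138), np.float64(0.0013191128487262962)]
oTL [ 0.6525 -0.047   0.081 ] [np.float64(0.0010141984541205543), np.float64(0.0010141984541202932)]
oTR [ 0.6545 -0.1217  0.0813] [np.float64(0.0011947066463538045), np.float64(0.0011947066463536612)]
oBL [ 0.5412 -0.0511  0.0529] [np.float64(0.0012319576889642495), np.float64(0.0012319576889642033)]
oBR [ 0.5446 -0.1264  0.0509] [np.float64(0.0028282904434833466), np.float64(0.002828290443483429)]
rakehead top [0.5035 0.1021 0.02  ]
rakehead bot [0.4214 0.094  0.02  ]
rakehandle [ 0.4671 -0.0672  0.013 ]
bottle caps [0.8089 0.0522 0.21  ]
b2 [0.8013 0.1686 0.21  ]
b3 [0.6866 0.1892 0.21  ]
toolbox corner [0.5429 0.4861 0.2   ]
```

```bash
cat >> h.py <<'E'
from scipy.spatial.transform import Rotation as R
np.set_printoptions(precision=4,suppress=True)
def rot():
    q=np.array(get_state()["tcp_rot"]);return R.from_quat(q[[1,2,3,0]])
def plan(target,yaw=None):
    "tool-frame shift to target; axes"
    s=get_state();r=rot();M=r.as_matrix()
    print("tool axes (cols)\n",M);print("pos",np.array(s["position"]),"j",np.array(s["joints"]),"F",np.array(s["contact_force"]),"open",s["opening"],"t",s["time"])
    print("shift tool",M.T@(np.array(target)-s["position"]))
E
python3 - <<'E'
from h import *
plan([0.525,0.033,0.2])
c=read_camera("wrist");M=rot().as_matrix();print("cam in tool",M.T@(c["pose"][:3,3]-get_state()["position"]))
E
```

```text
tool axes (cols)
 [[-0.0002 -0.9664  0.2569]
 [-0.0009  0.2569  0.9664]
 [-1.     -0.     -0.0009]]
pos [0.1348 0.5071 0.2309] j [ 1.311   0.2603 -0.1387  1.1727 -0.      1.5708] F [-0.0169 -0.2425 -0.1894] open 0.08527136210023878 t 0.25
shift tool [ 0.0312 -0.4989 -0.3579]
cam in tool [-0.1432  0.0743 -0.0002]
```

View pics/wrist0.png

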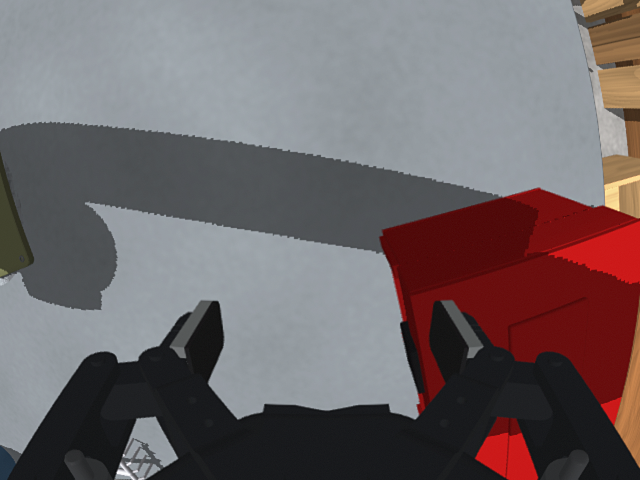

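```bash
python3 -m inch '{"translation":[[-0.02,0,-0.055],[0,-0.035,-0.05],[0,-0.05,-0.035],[0,-0.05,-0.03],[0,-0.05,-0.03]],"rot":[[0,0,0],[0,0,0],[0,0,0],[0,0,0],[0,0,0]],"gripper":[0,0,0,0,0]}' 40
python3 -c "
from h import *
plan([0.525,0.033,0.2])"
```

```text
time: 0.92
position: [0.2632, 0.2653, 0.2516]
tcp_rot: [0.561, -0.431, 0.56, 0.431]
contact_force: [0.7, 2.2, 0.5]
opening: -0.0002
tool axes (cols)
 [[ 0.001  -0.9667  0.256 ]
 [ 0.001   0.256   0.9667]
 [-1.     -0.0008  0.0012]]
pos [0.2632 0.2653 0.2516] j [ 0.7894 -0.0113 -0.4061  1.1746 -0.0001  1.0483] F [0.6555 2.1946 0.5021] open -0.00017947799343390902 t 0.925
shift tool [ 0.0517 -0.3125 -0.1576]
```

```bash
python3 -m inch '{"translation":[[0,-0.05,-0.03],[0,-0.05,-0.03],[0,-0.05,-0.03],[0,-0.05,-0.03],[0,-0.05,-0.02]],"rot":[[0,0,0],[0,0,0],[0,0,0],[0,0,0],[0,0,0]],"gripper":[0,0,0,0,0]}'
python3 -m inch '{"translation":[[0,-0.02,0],[0,0,0],[0,0,0]],"rot":[[-0.14,0,0],[-0.15,0,0],[0,0,0]],"gripper":[0,0,0]}'
python3 -c "
from h import *
import cv2
plan([0.54,0.033,0.2])
for n in('side','wrist','top'):
    c=read_camera(n);cv2.imwrite(f'pics/{n}1.png',c['pixels'][:,:,::-1])
"
```

```text
time: 1.55
position: [0.4689, 0.0651, 0.2515]
tcp_rot: [0.561, -0.431, 0.561, 0.431]
contact_force: [0.6, 0.4, 0.1]
opening: -0.0001
time: 1.92
position: [0.4873, 0.0616, 0.2511]
tcp_rot: [0.493, -0.507, 0.493, 0.507]
contact_force: [-0.3, 0.6, -0.3]
opening: 0.0002
tool axes (cols)
 [[-0.0006 -0.9996 -0.0279]
 [-0.0001 -0.0279  0.9996]
 [-1.      0.0006 -0.    ]]
pos [0.4873 0.0616 0.2511] j [ 0.1258  0.1945 -0.1737  1.2033  0.      0.0979] F [-0.3085  0.5614 -0.2947] open 0.00017866015323684325 t 1.925
shift tool [ 0.051  -0.0519 -0.0301]
```

View pics/wrist1.png

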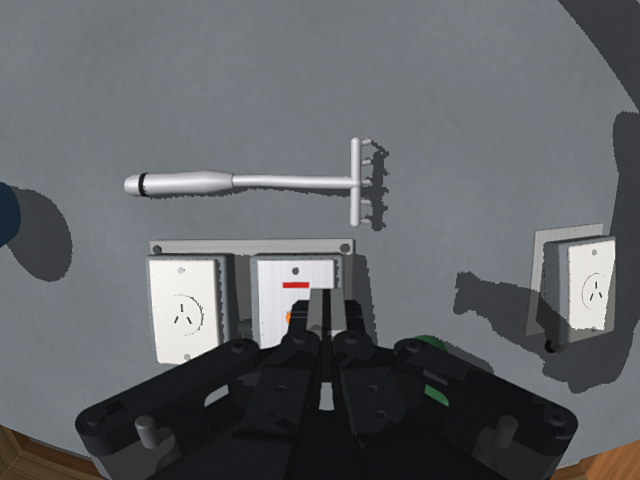

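View pics/side1.png

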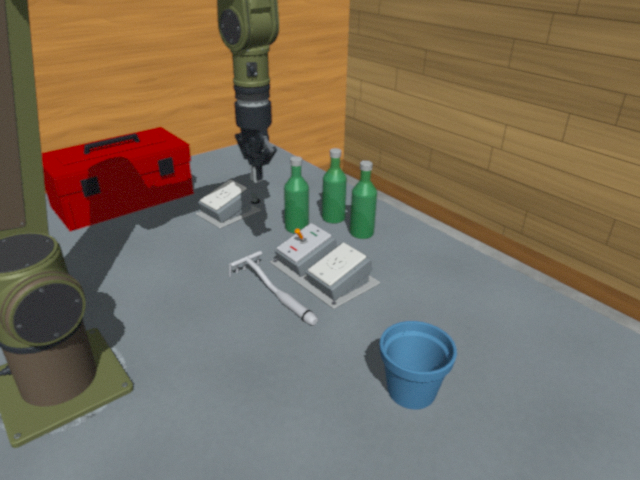

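The fingers are shut, and their tips are in front of and above the rake/switch area with everything clear. Next I'll go down in front of the handle to about (0.537, 0.033, 0.093).

```bash
python3 -m inch '{"translation":[[0.02,-0.025,-0.015],[0.04,-0.024,-0.015],[0.04,0,0],[0.04,0,0],[0.018,0,0]],"rot":[[0,0,0],[0,0,0],[0,0,0],[0,0,0],[0,0,0]],"gripper":[0,0,0,0,0]}'
python3 -m inch '{"translation":[[0,0,0]],"rot":[[0,0,0]],"gripper":[0]}'
python3 -c "
from h import *
import cv2
plan([0.59,0.034,0.093])
a=read_camera('side')['pixels'][170:310,200:400,::-1];b=read_camera('wrist')['pixels'][:,:,::-1]
cv2.imwrite('pics/s2.png',cv2.resize(a,None,fx=4,fy=4,interpolation=cv2.INTER_CUBIC));cv2.imwrite('pics/w2.png',b)
"
```

```text
time: 2.7
position: [0.5351, 0.0336, 0.091]
tcp_rot: [0.492, -0.506, 0.494, 0.508]
contact_force: [-0.4, 0.0, 0.4]
opening: 0.0002
time: 2.82
position: [0.5354, 0.0336, 0.092]
tcp_rot: [0.492, -0.507, 0.493, 0.508]
contact_force: [-0.5, 0.7, 0.3]
opening: 0.0001
tool axes (cols)
 [[-0.0036 -0.9996 -0.0297]
 [-0.0002 -0.0297  0.9996]
 [-1.      0.0036 -0.0001]]
pos [0.5354 0.0336 0.092 ] j [ 0.0627  0.3791 -0.3499  0.8454 -0.      0.0329] F [-0.4873  0.7474  0.2615] open 6.577278729343638e-05 t 2.825
shift tool [-0.0012 -0.0546 -0.0012]
```

View pics/s2.png

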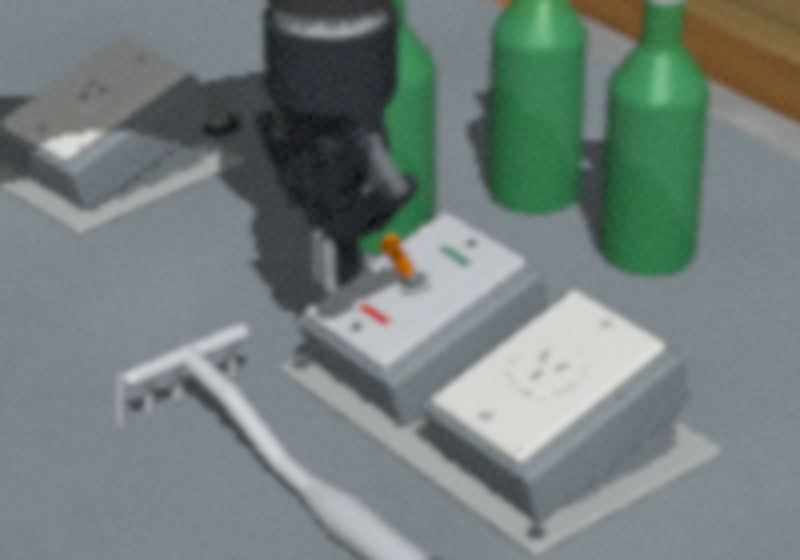

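View pics/w2.png

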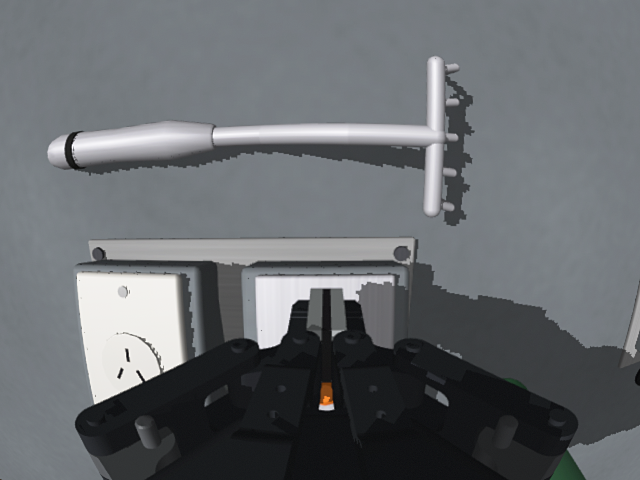

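The orange handle sits straight ahead, centred on the closed fingers at wrist (327,395). Now I push towards +x.

```bash
python3 -m inch '{"translation":[[0,-0.012,0],[0,-0.012,0],[0,-0.008,0],[0,-0.006,0]],"rot":[[0,0,0],[0,0,0],[0,0,0],[0,0,0]],"gripper":[0,0,0,0]}'
python3 -m inch '{"translation":[[0,-0.004,0],[0,-0.003,0]],"rot":[[0,0,0],[0,0,0]],"gripper":[0,0]}'
python3 -m inch '{"translation":[[0,-0.002,0],[0,0,0]],"rot":[[0,0,0],[0,0,0]],"gripper":[0,0]}'
```

```text
time: 3.42
position: [0.5757, 0.0346, 0.0934]
tcp_rot: [0.492, -0.507, 0.492, 0.508]
contact_force: [-2.1, 0.1, 1.9]
opening: -0.0002
time: 3.68
position: [0.5774, 0.0346, 0.0927]
tcp_rot: [0.49, -0.505, 0.495, 0.51]
contact_force: [-14.7, 0.3, 9.9]
opening: 0.0
time: 3.92
position: [0.5773, 0.0346, 0.0925]
tcp_rot: [0.489, -0.504, 0.496, 0.511]
contact_force: [-15.0, -0.1, 10.6]
opening: 0.0001
```

The fingers stopped at x = 0.577, where I predicted the stop, and the force rose to 15 N. I'll back off and look.

```bash
python3 -m inch '{"translation":[[0,0.01,0],[0,0.03,0],[-0.02,0.01,0],[-0.05,0,0],[-0.02,0,0]],"rot":[[0,0,0],[0,0,0],[0,0,0],[0,0,0],[0,0,0]],"gripper":[0,0,0,0,0]}'
python3 -c "
from h import *
import cv2
plan([0.5968,-0.085,0.2])
a=read_camera('side')['pixels'][170:310,200:400,::-1];b=read_camera('top')['pixels'][180:310,240:400,::-1]
cv2.imwrite('pics/s3.png',cv2.resize(a,None,fx=4,fy=4,interpolation=cv2.INTER_CUBIC));cv2.imwrite('pics/t3.png',cv2.resize(b,None,fx=4,fy=4,interpolation=cv2.INTER_CUBIC))
"
```

```text
time: 4.55
position: [0.5368, 0.0334, 0.1864]
tcp_rot: [-0.494, 0.509, -0.491, -0.506]
contact_force: [0.8, -0.2, -0.7]
opening: 0.0001
tool axes (cols)
 [[ 0.0071 -0.9995 -0.0301]
 [ 0.0003 -0.0301  0.9995]
 [-1.     -0.0071  0.0001]]
pos [0.5368 0.0334 0.1864] j [ 0.0622  0.2995 -0.2023  1.062  -0.0001  0.0321] F [ 0.8169 -0.2075 -0.7454] open 9.408223430251332e-05 t 4.55
shift tool [-0.0132 -0.0565 -0.1201]
```

View pics/s3.png

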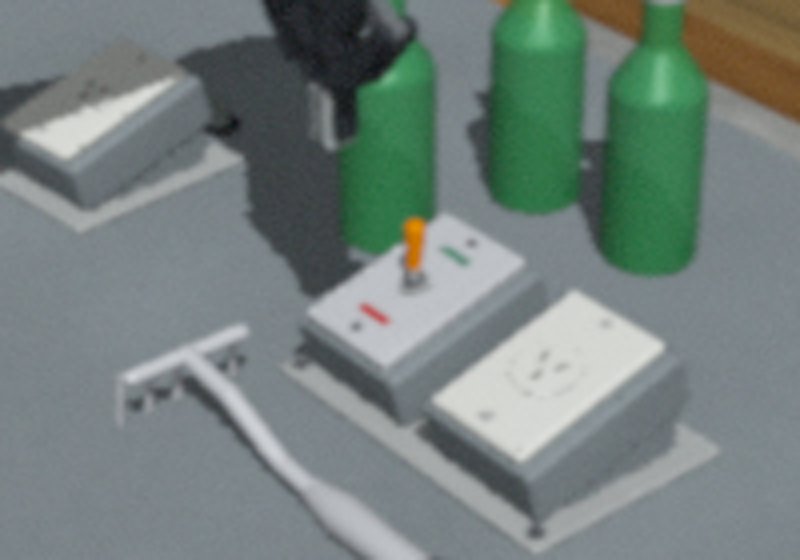

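View pics/t3.png

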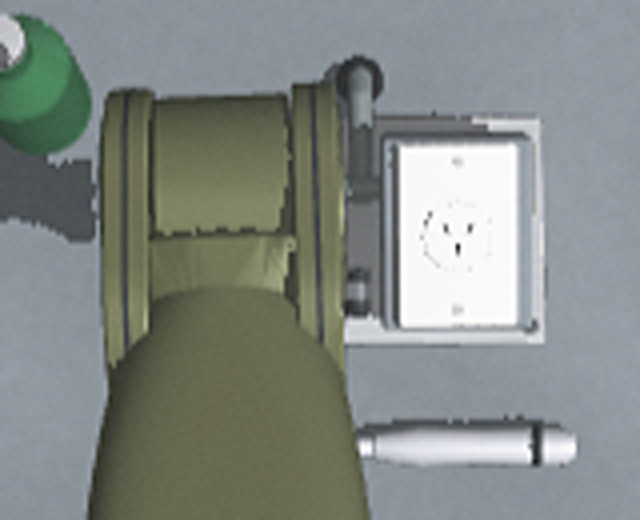

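Side view: the handle now stands upright, with its tip at crop (414,225) and foot at (412,283), and the rake is unmoved. I'll check the angle numerically and move over the outlet.

```bash
python3 - <<'E'
from h import *
c=read_camera("side");P=np.linalg.inv(c["pose"]);f=240/np.tan(np.radians(c["fov_y"])/2)
for q in(0,.4,.48,.6):
    a=q-np.radians(32);
    r=[]
    for L in(.003,.040):
        p=P@np.array([.593+L*np.sin(a),.0345,.073+L*np.cos(a),1]);u=f*p[0]/p[2]+c["cx"];v=f*p[1]/p[2]+c["cy"]
        r.append(((u-200+.5)*4-.5,(v-170+.5)*4-.5))
    print(q,np.array(r).ravel())
E
python3 -m inch '{"translation":[[-0.014,0,-0.03],[0,-0.02,-0.04],[0,-0.02,-0.05],[0,-0.0165,0],[0,0,0]],"rot":[[0,0,0],[0,0,0],[0,0,0],[0,0,0],[0,0,0]],"gripper":[0,0,0,0,0]}'
python3 -c "
from h import *
plan([0.597,-0.085,0.108])"
```

```text
0 [409.4018 275.1265 382.9178 240.767 ]
0.4 [410.8616 273.9562 402.8365 225.0222]
0.48 [411.1735 273.7917 407.0738 222.8513]
0.6 [411.6445 273.5941 413.4549 220.2792]
time: 5.32
position: [0.5946, -0.0855, 0.1951]
tcp_rot: [0.492, -0.507, 0.493, 0.508]
contact_force: [-0.3, -0.8, 0.0]
opening: 0.0003
tool axes (cols)
 [[-0.0019 -0.9996 -0.0292]
 [ 0.0004 -0.0292  0.9996]
 [-1.      0.0019  0.0004]]
pos [ 0.5946 -0.0855  0.1951] j [-0.1429  0.4073 -0.0142  1.1512  0.0001 -0.1721] F [-0.3324 -0.7943  0.0425] open 0.0003365378712927441 t 5.325
shift tool [ 0.0871 -0.0026  0.0004]
```

The tip's column, 414, matches 0.6 rad (413.5) rather than 0.48 (407), so the toggle is fully off. Now I go down to the pointing height.

```bash
python3 -m inch '{"translation":[[0.03,-0.002,0],[0.03,0,0],[0.02,0,0],[0.006,0,0],[0,0,0]],"rot":[[0,0,0],[0,0,0],[0,0,0],[0,0,0],[0,0,0]],"gripper":[0,0,0,0,0]}'
python3 -c "
from h import *
import cv2
plan([0.597,-0.085,0.108])
a=read_camera('side')['pixels'][150:330,200:400,::-1]
cv2.imwrite('pics/s4.png',cv2.resize(a,None,fx=3,fy=3,interpolation=cv2.INTER_CUBIC))
cv2.imwrite('pics/w4.png',read_camera('wrist')['pixels'][:,:,::-1])"
```

```text
time: 5.95
position: [0.5955, -0.0844, 0.111]
tcp_rot: [0.492, -0.507, 0.492, 0.508]
contact_force: [0.4, -0.3, -0.2]
opening: -0.0
tool axes (cols)
 [[-0.0012 -0.9995 -0.0309]
 [ 0.0001 -0.0309  0.9995]
 [-1.      0.0012  0.0002]]
pos [ 0.5955 -0.0844  0.111 ] j [-0.1407  0.461  -0.1563  0.9547 -0.     -0.1716] F [ 0.3835 -0.2631 -0.2195] open -2.0624057476556024e-05 t 5.95
shift tool [ 0.003  -0.0014 -0.0007]
```

View pics/s4.png

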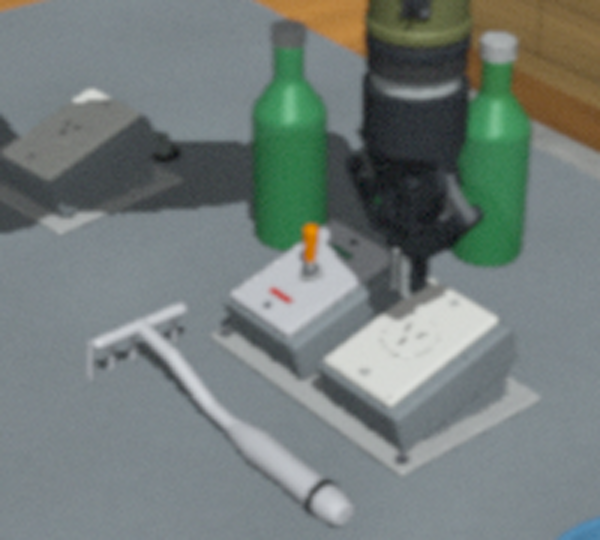

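View pics/w4.png

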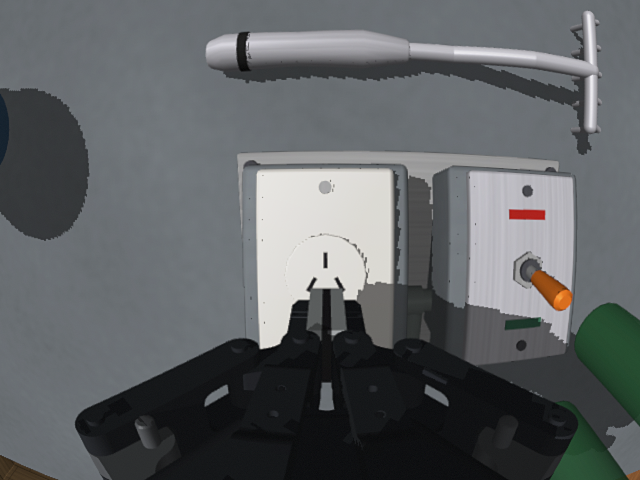

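The fingertips at wrist (325,290) are over the middle of the outlet face and about 4 cm above it. The handle leans to the green side. I hold for more than 3 s.

```bash
python3 -m inch '{"translation":[[0,0,0],[0,0,0],[0,0,0],[0,0,0],[0,0,0]],"rot":[[0,0,0],[0,0,0],[0,0,0],[0,0,0],[0,0,0]],"gripper":[0,0,0,0,0]}'
python3 -m inch '{"translation":[[0,0,0],[0,0,0],[0,0,0],[0,0,0],[0,0,0]],"rot":[[0,0,0],[0,0,0],[0,0,0],[0,0,0],[0,0,0]],"gripper":[0,0,0,0,0]}'
python3 -m inch '{"translation":[[0,0,0],[0,0,0],[0,0,0],[0,0,0],[0,0,0]],"rot":[[0,0,0],[0,0,0],[0,0,0],[0,0,0],[0,0,0]],"gripper":[0,0,0,0,0]}'
python3 -m inch '{"translation":[[0,0,0],[0,0,0],[0,0,0],[0,0,0],[0,0,0]],"rot":[[0,0,0],[0,0,0],[0,0,0],[0,0,0],[0,0,0]],"gripper":[0,0,0,0,0]}'
python3 -m inch '{"translation":[[0,0,0],[0,0,0],[0,0,0],[0,0,0],[0,0,0]],"rot":[[0,0,0],[0,0,0],[0,0,0],[0,0,0],[0,0,0]],"gripper":[0,0,0,0,0]}'
python3 -m inch '{"translation":[[0,0,0],[0,0,0],[0,0,0],[0,0,0],[0,0,0]],"rot":[[0,0,0],[0,0,0],[0,0,0],[0,0,0],[0,0,0]],"gripper":[0,0,0,0,0]}'
python3 -c "
from h import *
import cv2
plan([0.597,-0.085,0.108])
cv2.imwrite('pics/s5.png',read_camera('side')['pixels'][:,:,::-1])"
```

```text
time: 6.68
position: [0.5962, -0.0849, 0.1113]
tcp_rot: [0.492, -0.507, 0.492, 0.507]
contact_force: [0.9, 0.3, -0.5]
opening: 0.0001
time: 7.3
position: [0.5962, -0.0849, 0.1113]
tcp_rot: [0.492, -0.507, 0.492, 0.508]
contact_force: [0.1, -0.6, -0.0]
opening: 0.0002
time: 7.92
position: [0.5962, -0.0849, 0.1113]
tcp_rot: [0.492, -0.507, 0.492, 0.508]
contact_force: [-0.1, -0.4, -0.0]
opening: -0.0003
time: 8.55
position: [0.5962, -0.0849, 0.1113]
tcp_rot: [-0.492, 0.507, -0.492, -0.507]
contact_force: [-0.2, -0.6, -0.8]
opening: 0.0
time: 9.18
position: [0.5962, -0.0849, 0.1113]
tcp_rot: [-0.492, 0.507, -0.492, -0.507]
contact_force: [0.6, -0.4, -0.3]
opening: 0.0001
time: 9.8
position: [0.5963, -0.0849, 0.1113]
tcp_rot: [-0.492, 0.508, -0.492, -0.507]
contact_force: [-0.8, -0.6, -1.6]
opening: -0.0002
tool axes (cols)
 [[ 0.0001 -0.9995 -0.0302]
 [ 0.     -0.0302  0.9995]
 [-1.     -0.0001 -0.    ]]
pos [ 0.5963 -0.0849  0.1113] j [-0.1414  0.4611 -0.1551  0.9545  0.     -0.1716] F [-0.7576 -0.6063 -1.5591] open -0.0001560490244234114 t 9.8
shift tool [ 0.0033 -0.0007 -0.0001]
```

View pics/s5.png

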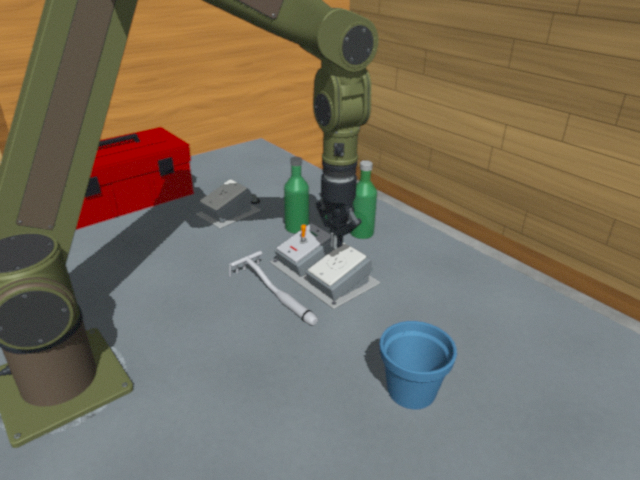

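The toggle is still upright at side (303,232). The rake, pot and visible bottles stand where they started, and nothing is touching the tool. Handing in.

```bash
python3 -c "
from rig import *
print(hand_in())"
```

```text
the job is handed in; nothing more can be done
None
```

The toggle is off. I pushed it over to its stop with the closed fingertips, then pointed at the power point beside it and handed the job in after 9.8 s on the robot's clock.

- **Toggle:** the push ended against the stop with about 15 N on the tool. After I backed off, the handle's tip in the side picture matched 0.6 rad (column 414, against 413.5 expected at 0.6 and 407 at 0.48).
- **Pointing:** I held for about 3.8 s. The measured TCP stayed at (0.596, -0.085, 0.111). That puts the grasp point about 1 mm sideways of the measured middle of the face and about 59 mm above it.
- **Clearances:** contact force during the hold was at noise level, mostly under 1 N, with one vertical reading of 1.6 N. Neither power point was approached closer than about 4 cm. In the last side picture the rake, pot and two bottles stood where they started. The third bottle, partly hidden behind the gripper then, was never approached.

No check failed or disagreed. Triangulated face heights came out 3–6 mm below nominal at most of the face corners, which the clearances easily covered.

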